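# Sort left- and right-hand tray-runner brackets into their bays

### The arm

A 7-joint arm with a two-finger parallel gripper is mounted at the origin on the work surface. World frame = base frame: x ahead of the robot, y to its left, z up, the work surface at z = 0. Lengths are in m, angles in rad, forces in N, time in s.
With the tool pointing down it reaches from about 0.4 to 0.85 m from the base axis. Payload 4.5 kg.
Tool frame: the origin (TCP) lies on the mounting face of the last link; the fingertips stand 173 mm ahead of it and the grasp point (between the pads) lies 155 mm ahead of it; z points along the fingers, x is the direction in which the jaws open and shut, and the axes are right-handed (so a half turn about z gives the same grasp; the last joint's range is limited). The gripper opens to 85 mm and grips with 20 to 120 N. Pads are 22 mm wide; open, the fingers measure 114 mm over their backs; the gripper's body (76 mm by 85 mm) begins 54 mm behind the grasp point. The pads swing forward as they close: fully open they stand 13 mm farther back than shut.
Start: joints at [-1.187, 0.689, -0.195, 1.565, 0.157, 0.902, -0.215], TCP at [0.214, 0.587, 0.405] pointing down, gripper open.
Joint ranges: [-3.01, 3.01], [-0.46, 2.08], [-1.47, 1.51], [0.13, 2.56], [-1, 4.14], [0.04, 2.09], [-2.66, 2.66]. Speed limits (rad/s): [2.57, 2.57, 3.14, 3.14, 3.14, 3.14, 3.14].

### API

Orientations are given as a unit quaternion [x, y, z, w].
In Python, from station import bot, get_image, finish_job, nets gives the robot as it stands. The module is installed in compiled form; this text tells all that it offers.
- The arm moves only by the tool send_rows, never from a script. Its argument "deltas" is a list of rows, each a list of 7 numbers: the shift along the tool's x, y, z each as a share of 40 cm, from -1 to 1, then the turn, a rotation vector about the tool's x, y, z each as a share of 180 degrees, from -1 to 1, then the closure, from 0 (fully open) to 1 (shut). In form: [[x, y, z, ax, ay, az, jaw], ...]. A call has 1 to 10 rows; each row is the pose to reach, as a shift and turn from the pose commanded when the call began, along the tool's axes at that moment, turning the shorter way round; what a row does not reach only later rows make up. A row lasts 1/10 s, in which the tool goes at most 50 mm and 8.59 degrees, less where a joint would pass 70% of its speed; a pose out of reach is approached as far as the arm can. A call with a number of a shift or a turn outside -1 to 1 is refused whole. A call with a gripper value outside its range is refused whole. The fingers move at their own pace and stop on an object; the grip force is fixed at half the most. Time passes only in rows, so rows that repeat a pose let the fingers close. It gives the time, the measured TCP pose, the force and the opening at its end, in the units of the state.
- bot.state(): the state, without advancing time (a new reading comes with each control period).
- get_image(name): name is "side" or "top"; returns a dict with "pixels" (420x560x3 uint8, red, green, blue), "intrinsics" (3x3 intrinsics, pixels), "k1" (the pictures are not rectified: a ray, as slopes to the right and down, at radius r is drawn at 1 + k1 r^2 times it, then the intrinsics apply), "eye" and "orientation" of the camera in the world. Camera axes: x right, y down, z forward; pixel columns grow to the right and rows downward; lengths in m; the calibration is good to about 2 mm. A picture is of the moment at which its call begins. There is no depth.
- finish_job(): hands the job in, once; it reports no verdict.
Trained networks look in a picture, given as the dict that the camera call returned (one of the last four; its "shot" number tells which), for a name from the list of things; names that differ only in an ending like _2 or _b are one class to them, and where a whole thing is asked for, a point or a joint stands for the part that bears it (a point fixed in the world has none). Each returns a list of dicts, best first, with "score" (0 to 1); they miss things now and then, are a little off and sometimes report something else, mostly with a low value. They report only what shows in the picture. A call takes as long as a camera call. They do not tell look-alikes from the thing itself.
- nets.look_for(label, picture): "xyz" ([x, y, z] in m, in world coordinates, good to about 4 mm: the middle of the surface that is visible of it).
The state is a dict: "time": time; "joints": joint angles; "joint_velocities": joint speeds; "joint_efforts": joint torques, N m; "tcp_pos": TCP position; "ee_rot": TCP orientation; "contact_force": force on the tool from outside, world axes, zero at the start; "torque": the same for the moment, N m; "gripper_width": finger opening in m.
Only numpy, scipy, OpenCV 4.12 (cv2) and the standard library are available. Lean on these libraries where they do the work, as an engineer would, in place of code of your own. Each camera call takes 0.05 s, during which the arm holds its last target.

### The job

Three tray-runner brackets, mirror-image left-hand and right-hand ones, lie mixed on the prep-room bench. Slide each along the bench, without picking it up or tipping it over, into the open-fronted bay whose sample bracket on the ledge behind is of the same hand, until it lies flat and completely inside. Leave everything else on the bench where it is.

Things in the scene. Friction and masses are not known exactly. Their poses are not given: they have to be found in the camera images.
- left_bracket_a: left-hand grey plastic bracket, about 110 g, loose, flat on bench. Plate 100 (x) x 60 (y) x 5 mm; origin: centre of underside, z up. A wall 12 thick, top 30 mm above the bench, runs along its whole +y long edge; a stop 12 thick, top 20 mm up, crosses its +x end and meets the wall: an L from above. Stop away from you, the wall is on the left. Starts with stop end (+x) away from the robot, within 30 degrees.
- left_bracket_a_nose (a point): middle of the bracket's stop end, at bench level (50 mm along its +x)
- left_bracket_a_tail (a point): middle of the bracket's plain, open end, at bench level (50 mm along its -x)
- left_bracket_b: left-hand grey plastic bracket, about 110 g, loose, flat on bench. Plate 100 (x) x 60 (y) x 5 mm; origin: centre of underside, z up. A wall 12 thick, top 30 mm above the bench, runs along its whole +y long edge; a stop 12 thick, top 20 mm up, crosses its +x end and meets the wall: an L from above. Stop away from you, the wall is on the left. Starts with stop end (+x) away from the robot, within 30 degrees.
- left_bracket_b_nose (a point): middle of the bracket's stop end, at bench level (50 mm along its +x)
- left_bracket_b_tail (a point): middle of the bracket's plain, open end, at bench level (50 mm along its -x)
- right_bracket: right-hand grey plastic bracket, about 110 g, loose, flat on bench. Plate 100 (x) x 60 (y) x 5 mm; origin: centre of underside, z up. A wall 12 thick, top 30 mm above the bench, runs along its whole -y long edge; a stop 12 thick, top 20 mm up, crosses its +x end and meets the wall: an L from above. Stop away from you, the wall is on the right. Starts with stop end (+x) away from the robot, within 30 degrees.
- right_bracket_nose (a point): middle of the bracket's stop end, at bench level (50 mm along its +x)
- right_bracket_tail (a point): middle of the bracket's plain, open end, at bench level (50 mm along its -x)
- left_bay: open-fronted navy bay for left-hand brackets, fixed, within 6 degrees of facing the robot. x runs from mouth to back, z up; no floor or sill. Origin: bench level, centre of the inside, which is 140 deep (x -70 mouth to +70) x 200 wide (y -100 to +100). Walls 5 thick, 35 high.
- left_sample (a point): fixed sample left-hand bracket on the solid ledge (35 mm high, 120 deep) behind the left-hand bay's inside: its stop points away from the mouth, its wall is on the bay's +y side. Point: centre of the sample's underside. But for the samples the two bays are alike; either may stand on either side.
- right_bay: open-fronted navy bay for right-hand brackets, fixed, within 6 degrees of facing the robot. x runs from mouth to back, z up; no floor or sill. Origin: bench level, centre of the inside, which is 140 deep (x -70 mouth to +70) x 200 wide (y -100 to +100). Walls 5 thick, 35 high.
- right_sample (a point): fixed sample right-hand bracket on the solid ledge (35 mm high, 120 deep) behind the right-hand bay's inside: its stop points away from the mouth, its wall is on the bay's -y side. Point: centre of the sample's underside. But for the samples the two bays are alike; either may stand on either side.
- paint_tin: bystander: white paint tin, 74 mm across, 105 high, upright; origin under its centre
- beaker: bystander: clear plastic beaker, 70 mm across, 95 high, upright; origin under its centre
- paint_brush: bystander: paint brush 200 mm long, lying flat; origin under its middle, x along it
- screwdriver: bystander: screwdriver 190 mm long, lying flat; origin under its middle, x along it
- tape_roll: bystander: bare cardboard ring, 60 mm across, 18 high, lying flat; origin under its centre
- glue_pot: bystander: small grey pot with white lid, 44 mm across, 40 high; origin under its centre
- steel_can: bystander: bare steel can, 74 mm across, 105 high, upright; origin under its centre
Not all that is in view belongs to the job. Leave any blue or yellow look-alike of the right_bracket alone.

How it is judged:
By the outcome, as a careful person would: the job done as asked, in the order asked, and still so for the second after the job is handed in, with the robot touching nothing.
It also fails if it takes over 67 s, if anything falls off the work surface, if the arm or the gripper's body presses on something with over 40 N, if the wrist force passes 120 N, or if a joint passes its speed limit or range.

## Working session

There is one attempt and no reset: what is moved stays moved. The work goes in short steps, Python scripts to look and compute and a tool call to move; the robot and the scene stay as the last step left them, time stands still between calls to the robot, and variables do not carry over. Pictures are saved under pics/ and viewed, and the job is handed in when it is done.

Besides the shell and the picture viewer there is one more tool, called after ">>>" in YAML: its name, and indented under it one key for each argument. send_rows: Moves the arm, as the interface text tells. Shift numbers are shares of 40 cm and turn numbers shares of 180 degrees, none past 1 either way. Its arguments: {"type":"object","properties":{"deltas":{"type":"array"}},"required":["deltas"]}

```bash
mkdir -p pics
cat > h.py <<'E'
import numpy as np, cv2
from scipy.spatial.transform import Rotation as R
from station import bot,get_image,finish_job,nets
def save(im,n): cv2.imwrite('pics/'+n+'.png',cv2.cvtColor(im['pixels'],cv2.COLOR_RGB2BGR))
def rot(im):
    o=np.array(im['orientation'],float)
    return o if o.shape==(3,3) else R.from_quat(o).as_matrix()
def proj(im,P):
    P=np.atleast_2d(P); c=(P-np.array(im['eye']))@rot(im)
    s=c[:,:2]/c[:,2:]; r2=(s**2).sum(1,keepdims=True); s=s*(1+im['k1']*r2)
    K=np.array(im['intrinsics']); return s*[K[0,0],K[1,1]]+[K[0,2],K[1,2]]
def unproj(im,uv,z=0):
    uv=np.atleast_2d(uv).astype(float);K=np.array(im['intrinsics'])
    d=(uv-[K[0,2],K[1,2]])/[K[0,0],K[1,1]]; s=d.copy()
    for _ in range(30): s=d/(1+im['k1']*(s**2).sum(1,keepdims=True))
    r=np.c_[s,np.ones(len(s))]@rot(im).T; e=np.array(im['eye'])
    return e+r*((z-e[2])/r[:,2:])
E
python3 - <<'E'
from h import *
a=get_image('top');b=get_image('side');save(a,'top0');save(b,'side0')
print({k:v for k,v in a.items() if k!='pixels'});print({k:v for k,v in b.items() if k!='pixels'})
for n in ['left_bracket_a','right_bracket','left_bracket_a_nose','left_bracket_a_tail','right_bracket_nose','right_bracket_tail','left_bay','right_bay','left_sample','right_sample','paint_tin','beaker','paint_brush','screwdriver','tape_roll','glue_pot','steel_can']:
    for nm,im in(('top',a),('side',b)):
        for d in nets.look_for(n,im): print(n,nm,round(d['score'],2),np.round(d['xyz'],3),np.round(proj(im,d['xyz'])[0]))
print(bot.state())
E
```

```text
{'intrinsics': array([[497.94198791,   0.        , 287.30853895],
       [  0.        , 497.94198791, 216.43016735],
       [  0.        ,   0.        ,   1.        ]]), 'k1': -0.028118508627226858, 'eye': array([ 0.43841641, -0.0269703 ,  1.60361218]), 'orientation': array([ 0.71338433, -0.6998544 ,  0.02413479, -0.02653558]), 'shot': 1}
{'intrinsics': array([[512.93299496,   0.        , 279.06546333],
       [  0.        , 512.93299496, 213.92818467],
       [  0.        ,   0.        ,   1.        ]]), 'k1': 0.054027061224551365, 'eye': array([-0.2159157 , -0.78900002,  1.19741575]), 'orientation': array([ 0.86749508, -0.33863394,  0.14160404, -0.33574936]), 'shot': 2}
left_bracket_a top 0.9 [0.444 0.024 0.003] [273. 250.]
left_bracket_a top 0.63 [0.459 0.213 0.006] [214. 244.]
left_bracket_a side 0.88 [0.458 0.216 0.009] [213. 191.]
left_bracket_a side 0.61 [0.449 0.023 0.005] [250. 227.]
right_bracket top 0.9 [ 0.467 -0.266  0.002] [363. 245.]
right_bracket top 0.59 [ 0.29  -0.27   0.008] [364. 300.]
right_bracket top 0.58 [ 0.756 -0.168  0.037] [335. 153.]
right_bracket top 0.5
[... 3285 characters left out ...]
3918,  0.68907656, -0.19459535,  1.56529929,  0.15728127,
        0.90245029, -0.21513581]), 'joint_velocities': array([-8.39071463e-04,  5.02496365e-07,  5.60401497e-04, -7.30245910e-05,
       -1.07773046e-03, -2.36288746e-03,  2.52523420e-03]), 'joint_efforts': array([-1.28266720e-04, -5.39529383e+01, -1.26685783e+00, -1.58884442e+01,
        1.00207014e-02,  1.26075272e-03,  3.42144702e-06]), 'tcp_pos': array([0.21415015, 0.58718424, 0.40473142]), 'ee_rot': array([ 8.19358482e-01,  5.73281495e-01,  5.00080298e-05, -5.50720466e-05]), 'contact_force': array([-1.10316867, -0.26242679,  0.42177242]), 'torque': array([0.03879444, 0.01579544, 0.00688022]), 'gripper_width': 0.08507287158009776}
```

View pictures.

View pics/top0.png

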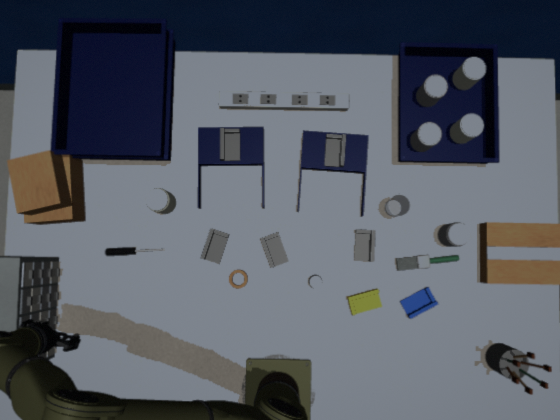

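View pics/side0.png

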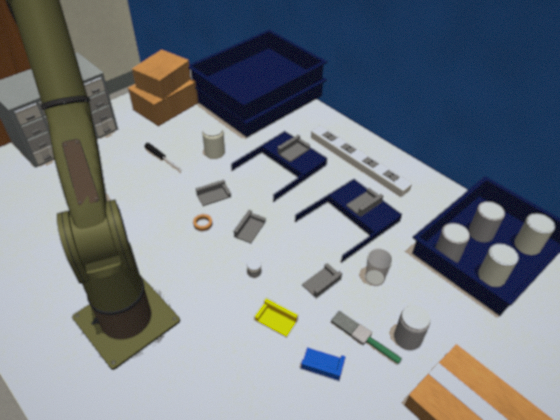

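```bash
python3 -c "
import cv2
i=cv2.imread('pics/top0.png')
cv2.imwrite('pics/c1.png',cv2.resize(i[220:360,190:390],None,fx=4,fy=4,interpolation=cv2.INTER_CUBIC))
cv2.imwrite('pics/c2.png',cv2.resize(i[120:230,190:390],None,fx=4,fy=4,interpolation=cv2.INTER_CUBIC))"
```

```text
(no output)
```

View pics/c1.png

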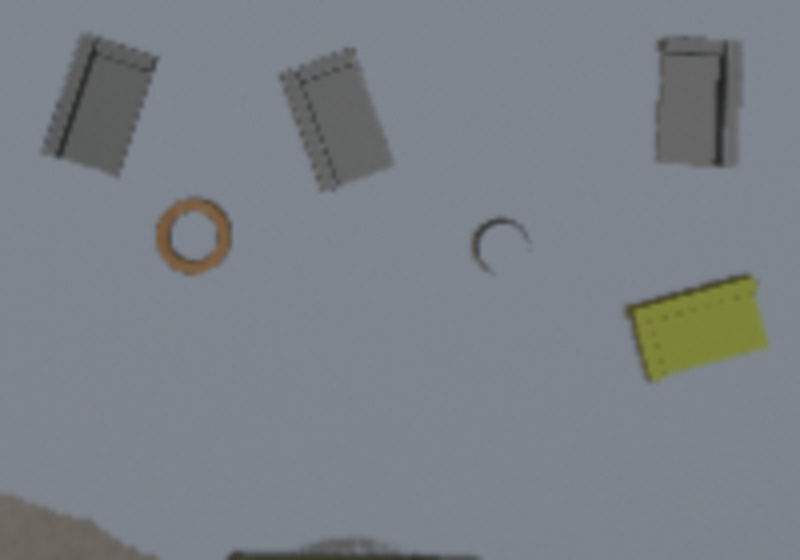

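View pics/c2.png

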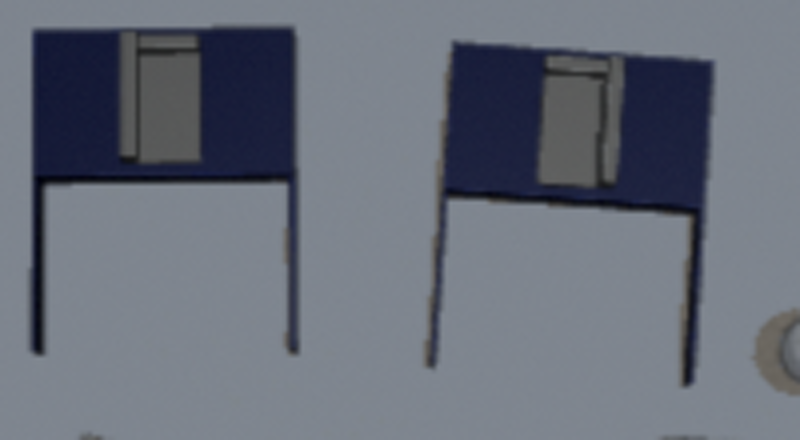

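Grey candidates in the top picture: (215,246) and (274,249) have the wall on the left and the stop on the far side, so they are left-hand. (364,245) has its wall on the right, so it is right-hand. The yellow one at (365,301) and the blue one at (418,302) are look-alikes and stay put. The bay at (230,150) holds a sample with its wall on the left, so it is the left bay. The bay at (334,153) is the right bay.

Next I'll fit the poses with silhouette models.

```bash
cat > fit.py <<'E'
from h import *
from scipy.optimize import minimize
def box(x0,x1,y0,y1,z0,z1): return np.array([[x,y,z] for x in(x0,x1) for y in(y0,y1) for z in(z0,z1)])/1000
def bracket(s):
    w=(18,30) if s>0 else (-30,-18)
    return [box(-50,50,-30,30,0,5),box(-50,50,*w,0,30),box(38,50,-30,30,0,20)]
BAY=[box(-70,70,100,105,0,35),box(-70,70,-105,-100,0,35),box(70,190,-105,105,0,35)]
def sil(im,boxes,p,S,shape,off):
    m=np.zeros(shape,np.uint8); c,s=np.cos(p[2]),np.sin(p[2])
    for b in boxes:
        w=b.copy(); w[:,0]=p[0]+c*b[:,0]-s*b[:,1]; w[:,1]=p[1]+s*b[:,0]+c*b[:,1]
        uv=(proj(im,w)-off+.5)*S
        cv2.fillConvexPoly(m,cv2.convexHull(np.round(uv*16).astype(np.int32)),1,cv2.LINE_8,4)
    return m
def fit(ims,masks,boxes,p0,S=6,pad=30):
    data=[]
    for im,mk in zip(ims,masks):
        uv=proj(im,np.vstack([b+[p0[0],p0[1],0] for b in boxes])); lo=np.maximum(uv.min(0).astype(int)-pad,0); hi=uv.max(0).astype(int)+pad
        c=mk[lo[1]:hi[1],lo[0]:hi[0]].astype(np.uint8)
        c=(cv2.resize(c*255,None,fx=S,fy=S,interpolation=cv2.INTER_LINEAR)>127).astype(np.uint8); data.append((im,c,lo))
    def cost(q):
        p=[q[0]/100,q[1]/100,q[2]/10]; t=0
        for im,c,lo in data:
            m=sil(im,boxes,p,S,c.shape,lo); t+=1-(m&c).sum()/max(1,(m|c).sum())
        return t/len(data)
    best=None
    for a in np.radians([-25,-12,0,12,25]):
        q0=np.array([p0[0]*100,p0[1]*100,(p0[2]+a)*10])
        r=minimize(cost,q0,method='Nelder-Mead',options=dict(initial_simplex=q0+np.vstack([np.zeros(3),np.diag([1,1,1.5])]),xatol=.005,fatol=1e-5))
        if best is None or r.fun<best.fun: best=r
    q=best.x; return np.array([q[0]/100,q[1]/100,q[2]/10]),1-best.fun
def masks(im):
    h=cv2.cvtColor(im['pixels'],cv2.COLOR_RGB2HSV); p=im['pixels'].astype(int)
    navy=(p[...,2]-p[...,0]>25)&(p.max(-1)<120)
    grey=(h[...,2]<122)&(h[...,1]<70)
    return navy,grey
E
cat > look.py <<'E'
import sys,json
from fit import *
import os
n=sys.argv[1]
ims=[get_image('top'),get_image('side')]
for i,k in zip(ims,('top','side')): save(i,k+n)
g=[masks(i)[1] for i in ims]
P=json.load(open('poses.json')) if os.path.exists('poses.json') else {'L1':[.455,.213,-.3],'L2':[.446,.022,.3],'R':[.466,-.27,0]}
for k in P if len(sys.argv)<3 else sys.argv[2].split(','):
    s=-1 if k=='R' else 1
    for t,a in (('top',[0]),('side',[1]),('both',[0,1])):
        p,f=fit([ims[j] for j in a],[g[j] for j in a],bracket(s),P[k]); print(k,t,np.round(p,4),'deg',round(np.degrees(p[2]),1),'iou',round(f,3))
E
python3 - <<'E'
from fit import *
im=cv2.cvtColor(cv2.imread('pics/top0.png'),cv2.COLOR_BGR2RGB)
for u,v in [(215,246),(274,249),(364,245),(250,250),(230,180),(230,135),(210,135),(335,135),(340,130),(200,190)]: print(u,v,im[v,u],cv2.cvtColor(im[v:v+1,u:u+1],cv2.COLOR_RGB2HSV)[0,0])
im=cv2.cvtColor(cv2.imread('pics/side0.png'),cv2.COLOR_BGR2RGB)
for u,v in [(213,191),(250,227),(322,280),(280,220),(377,200),(300,240)]: print(u,v,im[v,u],cv2.cvtColor(im[v:v+1,u:u+1],cv2.COLOR_RGB2HSV)[0,0])
E
python3 look.py 1
python3 - <<'E'
from fit import *
ims=[get_image('top'),get_image('side')]; g=[masks(i)[0]|masks(i)[1] for i in ims]
for k,p0 in (('LB',[.63,.165,0]),('RB',[.62,-.18,0])):
  for a in ([0],[1],[0,1]):
    p,f=fit([ims[j] for j in a],[g[j] for j in a],BAY,p0,S=4,pad=12); print(k,a,np.round(p,4),np.degrees(p[2]).round(1),round(f,3))
cv2.imwrite('pics/mask.png',np.hstack([g[0],g[1]]).astype(np.uint8)*255)
E
```

```text
215 246 [92 94 93] [75  5 94]
274 249 [99 99 99] [ 0  0 99]
364 245 [101 102 101] [ 60   3 102]
250 250 [126 132 142] [109  29 142]
230 180 [126 133 143] [108  30 143]
230 135 [87 88 87] [60  3 88]
210 135 [18 23 53] [116 168  53]
335 135 [86 88 88] [90  6 88]
340 130 [127 134 143] [107  29 143]
200 190 [41 44 51] [111  50  51]
213 191 [107 106 103] [ 23  10 107]
250 227 [120 120 115] [ 30  11 120]
322 280 [119 117 114] [ 18  11 119]
280 220 [199 205 210] [104  13 210]
377 200 [80 79 76] [23 13 80]
300 240 [200 206 212] [105  14 212]
L1 top [ 0.455   0.2099 -0.3008] deg -17.2 iou 0.802
L1 side [ 0.4505  0.2076 -0.3992] deg -22.9 iou 0.398
L1 both [ 0.4548  0.2099 -0.2955] deg -16.9 iou 0.599
L2 top [0.4465 0.021  0.3732] deg 21.4 iou 0.807
L2 side [0.4448 0.0197 0.4353] deg 24.9 iou 0.412
L2 both [0.4465 0.021  0.3737] deg 21.4 iou 0.608
R top [ 0.4659 -0.2672 -0.049 ] deg -2.8 iou 0.54
R side [ 0.4658 -0.2674 -0.0269] deg -1.5 iou 0.579
R both [ 0.4659 -0.267  -0.04  ] deg -2.3 iou 0.559
LB [0] [0.6469 0.1613 0.0201] 1.2 0.875
LB [1] [0.645  0.1629 0.0356] 2.0 0.536
LB [0, 1] [0.6469 0.1613 0.0203] 1.2 0.704
RB [0] [ 0.6344 -0.1567 -0.0551] -3.2 0.843
RB [1] [ 0.6337 -0.1573 -0.0405] -2.3 0.595
RB [0, 1] [ 0.6344 -0.1574 -0.0498] -2.9 0.718
```

```bash
python3 - <<'E'
s=open('fit.py').read()
s=s.replace("    grey=(h[...,2]<122)&(h[...,1]<70)","    bg=np.median(h[150:300,150:400,2]); grey=(h[...,2]<bg*(.87 if bg<170 else .82))&((h[...,1]<60)|(h[...,2]<60))")
s=s.replace("def fit(ims,masks,boxes,p0,S=6,pad=30):","def comp(im,mk,p0):\n    u,v=np.round(proj(im,[p0[0],p0[1],.005])[0]).astype(int); n,l=cv2.connectedComponents(mk.astype(np.uint8))\n    w=l[v-8:v+9,u-8:u+9]; w=w[w>0]\n    return l==np.bincount(w).argmax() if len(w) else mk\ndef fit(ims,masks,boxes,p0,S=6,pad=30):")
open('fit.py','w').write(s)
l=open('look.py').read()
l=l.replace("p,f=fit([ims[j] for j in a],[g[j] for j in a],","p,f=fit([ims[j] for j in a],[comp(ims[j],g[j],P[k]) for j in a],")
open('look.py','w').write(l)
E
python3 look.py 2
python3 - <<'E'
from fit import *
im=get_image('top'); o=cv2.resize(im['pixels'][110:320,180:400],None,fx=3,fy=3,interpolation=cv2.INTER_CUBIC)
for B,p in ((bracket(1),[.4548,.2099,-.2955]),(bracket(1),[.4465,.021,.3737]),(bracket(-1),[.4659,-.267,-.04]),(BAY,[.6469,.1613,.0201]),(BAY,[.6344,-.1567,-.0551])):
    m=sil(im,B,p,3,o.shape[:2],np.array([180,110])); c,_=cv2.findContours(m,0,1); cv2.drawContours(o,c,-1,(255,0,0),1)
cv2.imwrite('pics/ov.png',o[...,::-1])
E
```

```text
L1 top [ 0.455   0.2099 -0.3013] deg -17.3 iou 0.964
L1 side [ 0.4512  0.2076 -0.2784] deg -16.0 iou 0.967
L1 both [ 0.4533  0.2095 -0.2879] deg -16.5 iou 0.933
L2 top [0.4461 0.0207 0.3639] deg 20.9 iou 0.958
L2 side [0.4438 0.0191 0.368 ] deg 21.1 iou 0.973
L2 both [0.445  0.0199 0.3658] deg 21.0 iou 0.951
R top [ 0.4659 -0.2676 -0.0495] deg -2.8 iou 0.949
R side [ 0.4639 -0.2672 -0.035 ] deg -2.0 iou 0.97
R both [ 0.465  -0.2672 -0.0349] deg -2.0 iou 0.951
```

View pics/ov.png

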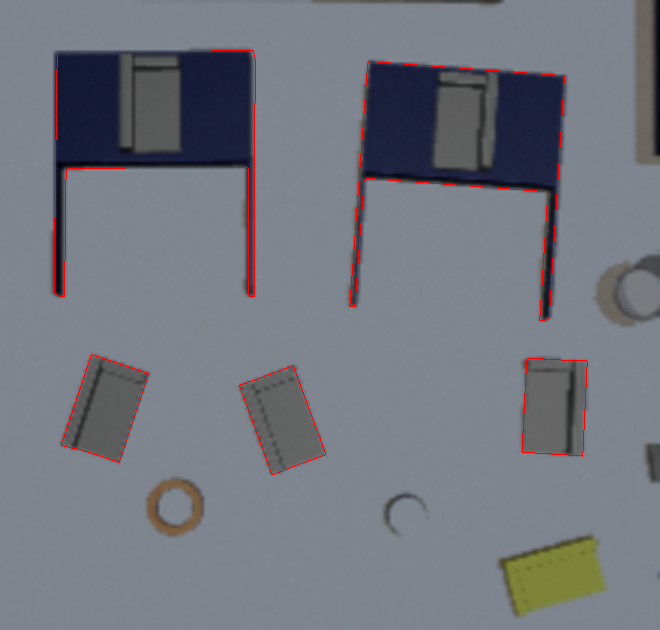

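```bash
cat > plan.py <<'E'
from h import *
def q(x,y,z,yawdeg):  # yaw of tool x axis, pointing down
    a=np.radians(yawdeg); X=np.array([np.cos(a),np.sin(a),0]); Z=np.array([0,0,-1.]); return np.array([x,y,z]),R.from_matrix(np.c_[X,np.cross(Z,X),Z])
def plan(wps):
    s=bot.state(); p=np.array(s['tcp_pos']); r=R.from_quat(s['ee_rot'])
    print('t',s['time'],'tcp',np.round(p,4),'yaw',np.degrees(np.arctan2(*r.as_matrix()[[1,0],0])).round(2),'F',np.round(s['contact_force'],1),'w',round(s['gripper_width'],4))
    for x,y,z,yaw,c in wps:
        t,rr=q(x,y,z,yaw); print([float(v) for v in np.round(np.r_[r.inv().apply(t-p)/.4,(r.inv()*rr).as_rotvec()/np.pi,c],4)])
def grip(p,lx,ly):
    c,s=np.cos(p[2]),np.sin(p[2]); return p[0]+c*lx-s*ly, p[1]+s*lx+c*ly, 90+np.degrees(p[2])
E
python3 - <<'E'
from plan import *
x,y,a=grip([.4533,.2095,-.288],-10,0) if 0 else grip([.4533,.2095,-.288],-.010,.024)
print(x,y,a); plan([(x,y,.30,a,.5),(x,y,.187,a,.5)])
E
```

```text
0.4505287053705077 0.2353518843815407 73.4988155002323
t 2.15 tcp [0.2142 0.5872 0.4047] yaw 69.96 F [ 0.3  0.3 -0.1] w 0.0849
[-0.6238, 0.8565, 0.2618, 0.0, -0.0, -0.0197, 0.5]
[-0.6238, 0.8565, 0.5443, 0.0, -0.0, -0.0197, 0.5]
```

>>> send_rows:
  deltas:
    - [-0.624,0.8565,0.262,0,0,-0.0197,0.5]
    - [-0.624,0.8565,0.262,0,0,-0.0197,0.5]
    - [-0.624,0.8565,0.262,0,0,-0.0197,0.5]
    - [-0.624,0.8565,0.262,0,0,-0.0197,0.5]
    - [-0.624,0.8565,0.262,0,0,-0.0197,0.5]
    - [-0.624,0.8565,0.262,0,0,-0.0197,0.5]
    - [-0.624,0.8565,0.262,0,0,-0.0197,0.5]
    - [-0.624,0.8565,0.262,0,0,-0.0197,0.5]
    - [-0.624,0.8565,0.262,0,0,-0.0197,0.5]
    - [-0.624,0.8565,0.262,0,0,-0.0197,0.5]

```text
time: 3.15
tcp_pos: [0.4535, 0.2291, 0.2987]
ee_rot: [0.804, 0.594, -0.002, 0.002]
contact_force: [-0.7, -1.1, -0.4]
gripper_width: 0.0426
```

Run:
```python
from plan import *
x,y,a=grip([.4533,.2095,-.288],-.010,.024)
plan([(x,y,.22,a,.5),(x,y,.187,a,.5)])
i=get_image('side');save(i,'side3')
cv2.imwrite('pics/c3.png',cv2.resize(i['pixels'][60:280,100:380,::-1],None,fx=2.8,fy=2.7))
```

```text
t 3.15 tcp [0.4535 0.2291 0.2987] yaw 72.89 F [-0.7 -1.1 -0.4] w 0.0426
[0.0137, -0.012, 0.1967, 0.0005, 0.0017, -0.0034, 0.5]
[0.0141, -0.0121, 0.2792, 0.0005, 0.0017, -0.0034, 0.5]
```

View pics/c3.png

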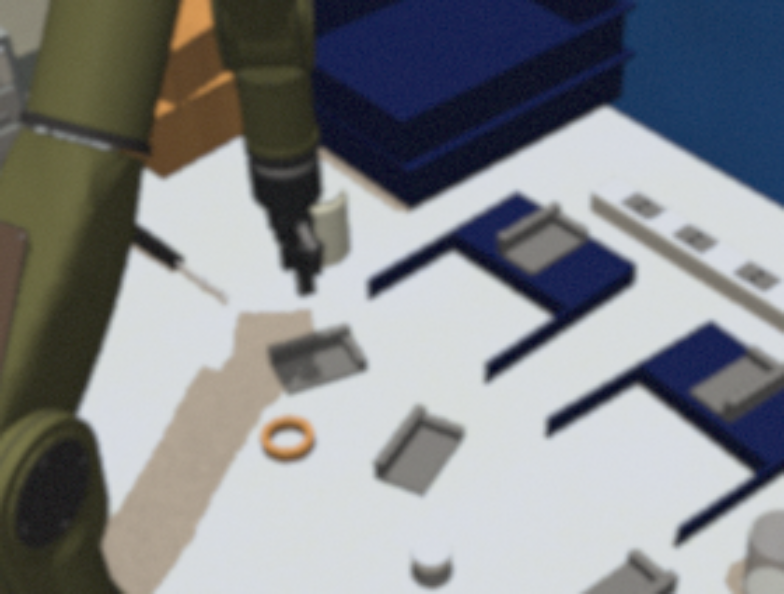

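```bash
cat >> plan.py <<'E'
def planc(start,wps):
    p,r=q(*start); s=bot.state(); print('t',s['time'],'tcp',np.round(s['tcp_pos'],4),'F',np.round(s['contact_force'],1),'w',round(s['gripper_width'],4))
    for x,y,z,yaw,c in wps:
        t,rr=q(x,y,z,yaw); print([float(v) for v in np.round(np.r_[r.inv().apply(t-p)/.4,(r.inv()*rr).as_rotvec()/np.pi,c],4)])
E
python3 - <<'E'
from plan import *
x,y,a=grip([.4533,.2095,-.288],-.010,.024)
planc((.4505,.2353,.30,73.5),[(x,y,.22,a,.5),(x,y,.187,a,.5)])
E
```

```text
t 3.2 tcp [0.4521 0.2324 0.2993] F [-0.7  1.   0.9] w 0.0426
[0.0001, 0.0, 0.2, 0.0, 0.0, 0.0, 0.5]
[0.0001, 0.0, 0.2825, 0.0, 0.0, 0.0, 0.5]
```

>>> send_rows:
  deltas:
    - [0,0,0.1,0,0,0,0.5]
    - [0,0,0.2,0,0,0,0.5]
    - [0,0,0.25,0,0,0,0.5]
    - [0,0,0.2825,0,0,0,0.5]
    - [0,0,0.2825,0,0,0,0.5]
    - [0,0,0.2825,0,0,0,0.5]

```text
time: 3.8
tcp_pos: [0.4505, 0.2361, 0.1876]
ee_rot: [0.801, 0.599, 0.001, -0.0]
contact_force: [-0.8, -0.8, 1.6]
gripper_width: 0.043
```

Run:
```python
from plan import *
plan([(.4505,.2353,.187,73.5,.5)])
i=get_image('side');save(i,'side4')
cv2.imwrite('pics/c4.png',cv2.resize(i['pixels'][140:230,160:280,::-1],None,fx=6,fy=6,interpolation=2))
```

```text
t 3.8 tcp [0.4505 0.2361 0.1876] yaw 73.56 F [-0.8 -0.8  1.6] w 0.043
[-0.002, 0.0005, 0.0014, 0.0002, -0.0004, 0.0003, 0.5]
```

View pics/c4.png

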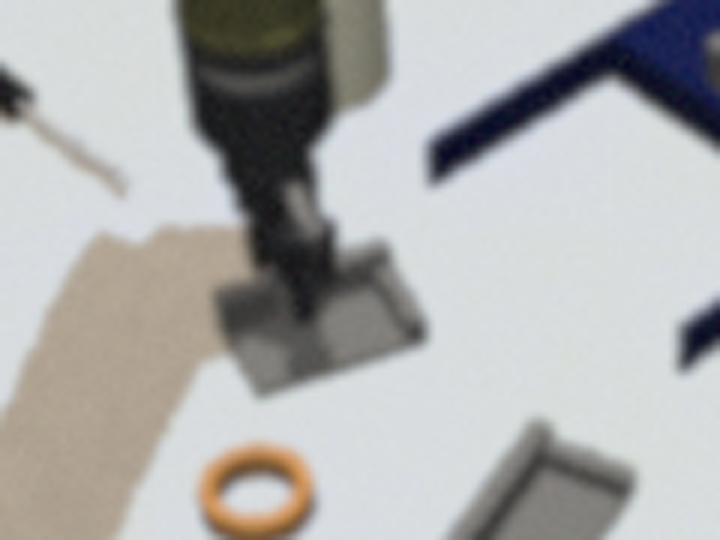

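The fingers straddle the wall, with the inner finger just above the plate. Closing now.

>>> send_rows:
  deltas:
    - [0,0,0,0,0,0,0.7]
    - [0,0,0,0,0,0,0.8]
    - [0,0,0,0,0,0,1]
    - [0,0,0,0,0,0,1]
    - [0,0,0,0,0,0,1]

```text
time: 4.35
tcp_pos: [0.4508, 0.2355, 0.1879]
ee_rot: [0.801, 0.598, 0.001, 0.0]
contact_force: [0.9, 0.7, 6.1]
gripper_width: 0.0107
```

Run:
```python
from plan import *
import json
LB=[.6469,.1613,.0201]; c,s=np.cos(LB[2]),np.sin(LB[2])
def bw(x,y): return [LB[0]+c*x-s*y,LB[1]+s*x+c*y,LB[2]]
pre=bw(-.188,.042); fin=bw(.003,.042)
print(pre,fin)
g0=(.4505,.2353,.187,73.5)
gp=grip(pre,-.01,.024); gf=grip(fin,-.01,.024)
W=[(gp[0],gp[1],.187,gp[2],1)]
n=12
W+=[(gp[0]+(gf[0]-gp[0])*k/n,gp[1]+(gf[1]-gp[1])*k/n,.187,gp[2],1) for k in range(1,n+1)]
print(gp,gf)
planc(g0,W)
```

```text
[np.float64(0.4580938325044874), np.float64(0.19951297051599642), 0.0201] [np.float64(0.6490552508484615), np.float64(0.2033518120154198), 0.0201]
(np.float64(0.4476134849682261), np.float64(0.22330713609327993), np.float64(91.15164516821295)) (np.float64(0.6385749033122002), np.float64(0.2271459775927033), np.float64(91.15164516821295))
t 4.35 tcp [0.4508 0.2355 0.1879] F [0.9 0.7 6.1] w 0.0107
[-0.0308, 0.0016, 0.0, 0.0, 0.0, -0.0981, 1.0]
[-0.0187, 0.0395, 0.0, 0.0, 0.0, -0.0981, 1.0]
[-0.0067, 0.0774, 0.0, 0.0, 0.0, -0.0981, 1.0]
[0.0054, 0.1154, 0.0, 0.0, 0.0, -0.0981, 1.0]
[0.0175, 0.1533, 0.0, 0.0, 0.0, -0.0981, 1.0]
[0.0295, 0.1912, 0.0, 0.0, 0.0, -0.0981, 1.0]
[0.0416, 0.2291, 0.0, 0.0, 0.0, -0.0981, 1.0]
[0.0537, 0.267, 0.0, 0.0, 0.0, -0.0981, 1.0]
[0.0657, 0.3049, 0.0, 0.0, 0.0, -0.0981, 1.0]
[0.0778, 0.3429, 0.0, 0.0, 0.0, -0.0981, 1.0]
[0.0899, 0.3808, 0.0, 0.0, 0.0, -0.0981, 1.0]
[0.1019, 0.4187, 0.0, 0.0, 0.0, -0.0981, 1.0]
[0.114, 0.4566, 0.0, 0.0, 0.0, -0.0981, 1.0]
```

>>> send_rows:
  deltas:
    - [-0.01,0.0005,0,0,0,-0.033,1]
    - [-0.02,0.001,0,0,0,-0.065,1]
    - [-0.031,0.0016,0,0,0,-0.098,1]
    - [-0.025,0.02,0,0,0,-0.098,1]
    - [-0.0187,0.0395,0,0,0,-0.098,1]
    - [-0.0067,0.0774,0,0,0,-0.098,1]
    - [0.0054,0.1154,0,0,0,-0.098,1]
    - [0.0054,0.1154,0,0,0,-0.098,1]
    - [0.0054,0.1154,0,0,0,-0.098,1]

```text
time: 5.25
tcp_pos: [0.4969, 0.2242, 0.1879]
ee_rot: [0.701, 0.714, 0.002, 0.001]
contact_force: [3.7, -0.1, 5.2]
gripper_width: 0.0103
```

Run:
```python
from plan import *
plan([])
i=get_image('side');t=get_image('top');save(i,'side5')
cv2.imwrite('pics/c5.png',np.hstack([cv2.resize(i['pixels'][130:230,200:300,::-1],None,fx=4,fy=4,interpolation=2),cv2.resize(t['pixels'][160:260,180:280,::-1],None,fx=4,fy=4,interpolation=2)]))
```

```text
t 5.25 tcp [0.4969 0.2242 0.1879] yaw 91.06 F [ 3.7 -0.1  5.2] w 0.0103
```

View pics/c5.png

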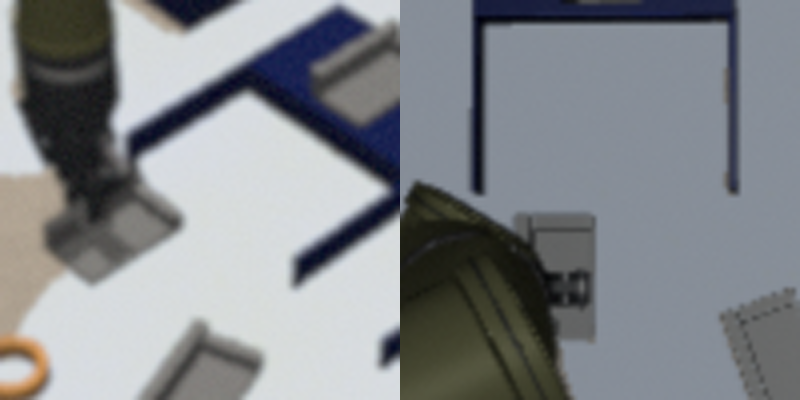

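>>> send_rows:
  deltas:
    - [0,0.04,0,0,0,0,1]
    - [0,0.09,0,0,0,0,1]
    - [0,0.14,0,0,0,0,1]
    - [0,0.19,0,0,0,0,1]
    - [0,0.24,0,0,0,0,1]
    - [0,0.29,0,0,0,0,1]
    - [0,0.33,0,0,0,0,1]
    - [0,0.358,0,0,0,0,1]
    - [0,0.358,0,0,0,0,1]
    - [0,0.358,0,0,0,0,1]

```text
time: 6.35
tcp_pos: [0.6391, 0.2276, 0.188]
ee_rot: [0.7, 0.714, 0.002, 0.001]
contact_force: [2.2, 1.0, 4.7]
gripper_width: 0.0101
```

Run:
```python
from plan import *
plan([])
i=get_image('side');t=get_image('top');save(i,'side6')
cv2.imwrite('pics/c6.png',np.hstack([cv2.resize(i['pixels'][110:210,220:320,::-1],None,fx=4,fy=4,interpolation=2),cv2.resize(t['pixels'][120:220,180:280,::-1],None,fx=4,fy=4,interpolation=2)]))
```

```text
t 6.35 tcp [0.6391 0.2276 0.188 ] yaw 91.14 F [2.2 1.  4.7] w 0.0101
```

View pics/c6.png

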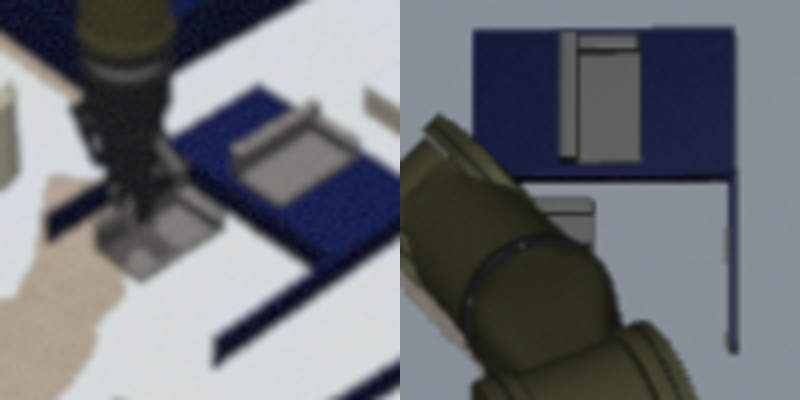

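>>> send_rows:
  deltas:
    - [0,0,0,0,0,0,0.75]
    - [0,0,0,0,0,0,0.7]
    - [0,0,0,0,0,0,0.7]
    - [0,0,-0.03,0,0,0,0.7]
    - [0,0,-0.08,0,0,0,0.7]
    - [0,0,-0.18,0,0,0,0.7]
    - [0,0,-0.28,0,0,0,0.6]
    - [0,0,-0.28,0,0,0,0.5]

```text
time: 7.25
tcp_pos: [0.6404, 0.2285, 0.3059]
ee_rot: [0.7, 0.714, 0.006, 0.002]
contact_force: [-0.0, 0.2, 0.3]
gripper_width: 0.0427
```

Run:
```python
from plan import *
# cmd now ~ (.6386,.2271,.299,91.15)
x,y,a=grip([.445,.0199,.3658],-.010,.024); print(x,y,a)
planc((.6386,.2271,.299,91.15),[(x,y,.30,a,.5)])
```

```text
0.4270769054712237 0.038735144876335496 110.95879614588551
t 7.25 tcp [0.6404 0.2285 0.3059] F [-0.   0.2  0.3] w 0.0427
[-0.4602, -0.5382, -0.0025, 0.0, 0.0, -0.11, 0.5]
```

>>> send_rows:
  deltas:
    - [-0.46,-0.538,0,0,0,-0.11,0.5]
    - [-0.46,-0.538,0,0,0,-0.11,0.5]
    - [-0.46,-0.538,0,0,0,-0.11,0.5]
    - [-0.46,-0.538,0,0,0,-0.11,0.5]
    - [-0.46,-0.538,0,0,0,-0.11,0.5]
    - [-0.46,-0.538,0,0,0,-0.11,0.5]
    - [-0.46,-0.538,0,0,0,-0.11,0.5]
    - [-0.46,-0.538,0,0,0,-0.11,0.5]
    - [-0.46,-0.538,0,0,0,-0.11,0.5]
    - [-0.46,-0.538,0,0,0,-0.11,0.5]

```text
time: 8.25
tcp_pos: [0.4282, 0.0399, 0.2989]
ee_rot: [0.566, 0.824, 0.001, 0.0]
contact_force: [0.1, -1.0, -0.4]
gripper_width: 0.0428
```

```bash
echo '{"L1":[0.649,0.2034,0.02],"L2":[0.445,0.0199,0.366],"R":[0.465,-0.2672,-0.035]}' > poses.json; python3 look.py 7 L1; python3 -c "
from plan import *
plan([(.4271,.0387,.187,110.96,.5)])"
```

```text
L1 top [0.6501 0.2027 0.0281] deg 1.6 iou 0.964
L1 side [ 0.5584  0.2281 -0.2522] deg -14.5 iou 0.138
L1 both [0.6497 0.2027 0.0288] deg 1.6 iou 0.547
t 8.35 tcp [0.4277 0.0396 0.2988] yaw 110.99 F [ 0.3 -0.3  0.5] w 0.043
[-0.0016, -0.0026, 0.2795, 0.0003, -0.0002, 0.0002, 0.5]
```

View pics/side7.png

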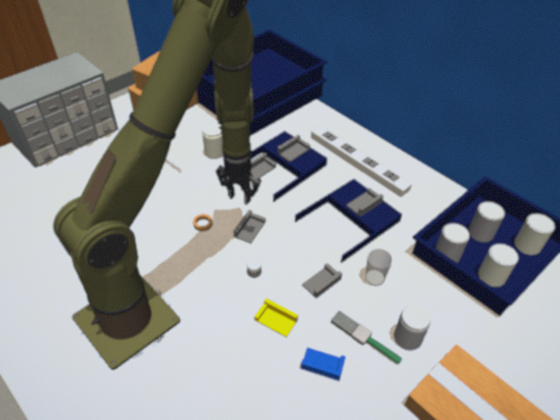

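The first bracket lies inside the left bay as planned: the top view fit gives (0.650, 0.203) at 1.6 deg. In the side view, L2 is still at (250,227) with the gripper over it. Lowering onto its wall now.

>>> send_rows:
  deltas:
    - [0,0,0.1,0,0,0,0.5]
    - [0,0,0.2,0,0,0,0.5]
    - [0,0,0.25,0,0,0,0.5]
    - [0,0,0.2825,0,0,0,0.5]
    - [0,0,0.2825,0,0,0,0.7]
    - [0,0,0.2825,0,0,0,0.8]
    - [0,0,0.2825,0,0,0,1]
    - [0,0,0.2825,0,0,0,1]
    - [0,0,0.2825,0,0,0,1]
    - [0,0,0.2825,0,0,0,1]

```text
time: 9.35
tcp_pos: [0.4271, 0.039, 0.1861]
ee_rot: [0.567, 0.824, -0.0, 0.0]
contact_force: [-0.2, -0.4, -1.0]
gripper_width: 0.0106
```

Run:
```python
from plan import *
LB=[.6469,.1613,.0201]; c,s=np.cos(LB[2]),np.sin(LB[2])
def bw(x,y): return [LB[0]+c*x-s*y,LB[1]+s*x+c*y,LB[2]]
pre=bw(-.188,-.046); fin=bw(.003,-.046)
g0=(.4271,.0387,.187,110.96)
gp=grip(pre,-.01,.024); gf=grip(fin,-.01,.024); print(gp,gf)
planc(g0,[(gp[0],gp[1],.187,gp[2],1),(gf[0],gf[1],.187,gp[2],1)])
i=get_image('side');save(i,'side8')
cv2.imwrite('pics/c8.png',cv2.resize(i['pixels'][160:260,190:310,::-1],None,fx=5,fy=5,interpolation=2))
```

```text
(np.float64(0.449382165868484), np.float64(0.13532491193479965), np.float64(91.15164516821295)) (np.float64(0.6403435842124581), np.float64(0.13916375343422305), np.float64(91.15164516821295))
t 9.35 tcp [0.4271 0.039  0.1861] F [-0.2 -0.4 -1. ] w 0.0106
[0.2057, 0.1384, 0.0, 0.0, 0.0, 0.11, 1.0]
[0.0438, 0.5877, 0.0, 0.0, 0.0, 0.11, 1.0]
```

View pics/c8.png

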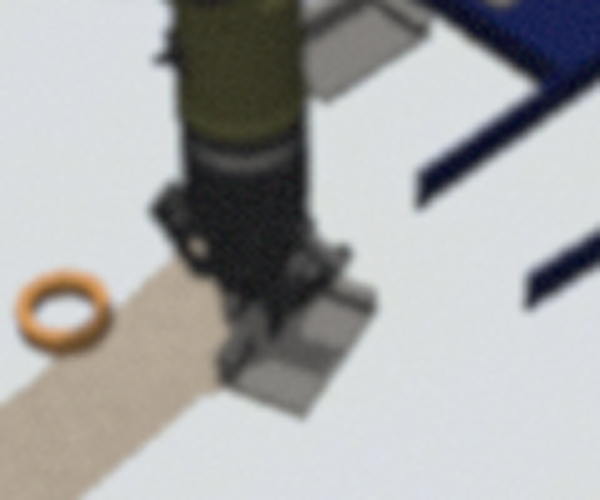

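>>> send_rows:
  deltas:
    - [0.02,0.02,0,0,0,0.02,1]
    - [0.055,0.046,0,0,0,0.045,1]
    - [0.09,0.07,0,0,0,0.07,1]
    - [0.125,0.092,0,0,0,0.09,1]
    - [0.16,0.115,0,0,0,0.11,1]
    - [0.19,0.13,0,0,0,0.11,1]
    - [0.2057,0.1384,0,0,0,0.11,1]
    - [0.2057,0.1384,0,0,0,0.11,1]
    - [0.2057,0.1384,0,0,0,0.11,1]

```text
time: 10.3
tcp_pos: [0.4492, 0.1347, 0.1859]
ee_rot: [0.7, 0.714, -0.001, 0.0]
contact_force: [-1.0, -0.4, -1.1]
gripper_width: 0.0107
```

Run:
```python
from plan import *
planc((.4494,.1353,.187,91.15),[(.6403,.1392,.187,91.15,1)])
i=get_image('side');t=get_image('top');save(i,'side9')
cv2.imwrite('pics/c9.png',np.hstack([cv2.resize(i['pixels'][130:250,180:300,::-1],None,fx=3.3,fy=3.3,interpolation=2),cv2.resize(t['pixels'][160:280,180:300,::-1],None,fx=3.3,fy=3.3,interpolation=2)]))
```

```text
t 10.3 tcp [0.4492 0.1347 0.1859] F [-1.  -0.4 -1.1] w 0.0107
[0.0002, 0.4773, 0.0, 0.0, 0.0, 0.0, 1.0]
```

View pics/c9.png

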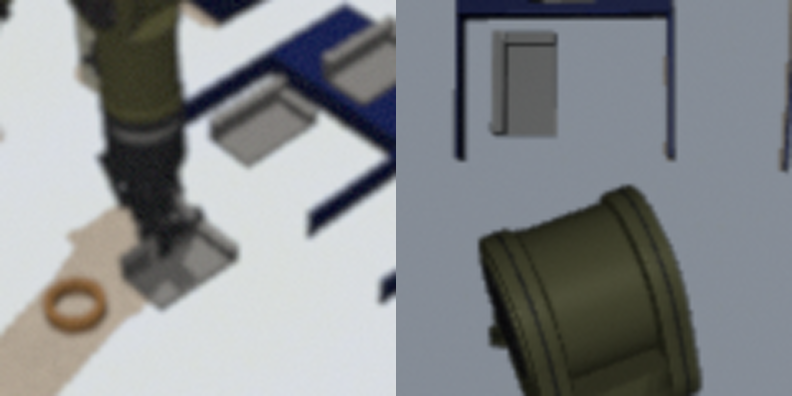

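>>> send_rows:
  deltas:
    - [0,0.04,0,0,0,0,1]
    - [0,0.09,0,0,0,0,1]
    - [0,0.15,0,0,0,0,1]
    - [0,0.21,0,0,0,0,1]
    - [0,0.27,0,0,0,0,1]
    - [0,0.33,0,0,0,0,1]
    - [0,0.39,0,0,0,0,1]
    - [0,0.44,0,0,0,0,1]
    - [0,0.477,0,0,0,0,1]
    - [0,0.477,0,0,0,0,1]

```text
time: 11.4
tcp_pos: [0.6415, 0.1377, 0.1854]
ee_rot: [0.701, 0.713, 0.0, 0.001]
contact_force: [-0.4, 0.3, -2.3]
gripper_width: 0.0108
```

Run:
```python
from plan import *
plan([])
i=get_image('side');t=get_image('top');save(i,'side10')
cv2.imwrite('pics/c10.png',np.hstack([cv2.resize(i['pixels'][110:210,220:320,::-1],None,fx=4,fy=4,interpolation=2),cv2.resize(t['pixels'][120:220,180:280,::-1],None,fx=4,fy=4,interpolation=2)]))
```

```text
t 11.4 tcp [0.6415 0.1377 0.1854] yaw 90.96 F [-0.4  0.3 -2.3] w 0.0108
```

View pics/c10.png

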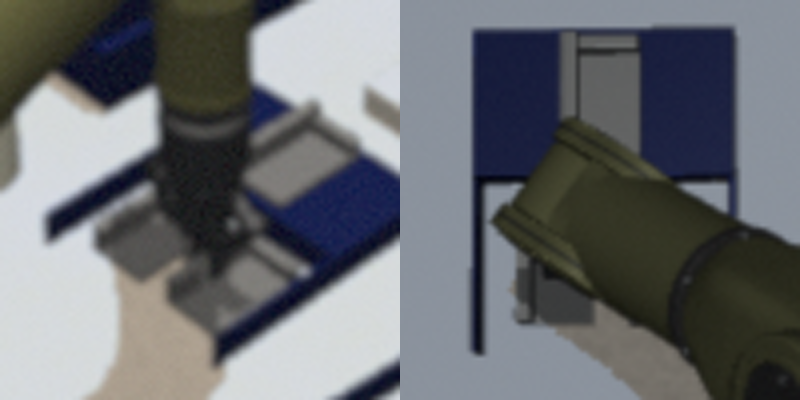

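>>> send_rows:
  deltas:
    - [0,0,0,0,0,0,0.75]
    - [0,0,0,0,0,0,0.7]
    - [0,0,0,0,0,0,0.7]
    - [0,0,-0.03,0,0,0,0.7]
    - [0,0,-0.08,0,0,0,0.7]
    - [0,0,-0.18,0,0,0,0.7]
    - [0,0,-0.28,0,0,0,0.6]
    - [0,0,-0.28,0,0,0,0.5]

```text
time: 12.3
tcp_pos: [0.6419, 0.1412, 0.3061]
ee_rot: [0.7, 0.714, 0.006, 0.002]
contact_force: [-0.3, 0.2, 0.5]
gripper_width: 0.0429
```

Run:
```python
from plan import *
x,y,a=grip([.465,-.2672,-.037],-.010,-.024); print(x,y,a)
planc((.6402,.1391,.299,91.15),[(x,y,.30,a,.5)])
```

```text
0.4541190468172669 -0.29081365828996364 87.88005615801596
t 12.3 tcp [0.6419 0.1412 0.3061] F [-0.3  0.2  0.5] w 0.0429
[-1.0652, -0.4867, -0.0025, 0.0, 0.0, 0.0182, 0.5]
```

>>> send_rows:
  deltas:
    - [-0.532,-0.243,0,0,0,0.018,0.5]
    - [-0.532,-0.243,0,0,0,0.018,0.5]
    - [-0.532,-0.243,0,0,0,0.018,0.5]
    - [-0.532,-0.243,0,0,0,0.018,0.5]
    - [-0.532,-0.243,0,0,0,0.018,0.5]
    - [-0.532,-0.243,0,0,0,0.018,0.5]
    - [-0.532,-0.243,0,0,0,0.018,0.5]

```text
time: 13.0
tcp_pos: [0.5472, -0.0761, 0.2989]
ee_rot: [0.721, 0.693, 0.001, 0.001]
contact_force: [0.7, -0.1, 0.3]
gripper_width: 0.0429
```

Run:
```python
from plan import *
x0,r0=q(.6402,.1391,.299,91.15); p=x0+r0.apply([-.532*.4,-.243*.4,0]); print(p)
planc((*p[:2],.299,91.15-3.24),[(.4541,-.2908,.30,87.88,.5)])
```

```text
[ 0.54729046 -0.07560794  0.299     ]
t 13.0 tcp [ 0.5472 -0.0761  0.2989] F [ 0.7 -0.1  0.3] w 0.0429
[-0.5461, -0.2132, -0.0025, 0.0, 0.0, 0.0002, 0.5]
```

>>> send_rows:
  deltas:
    - [-0.546,-0.213,0,0,0,0,0.5]
    - [-0.546,-0.213,0,0,0,0,0.5]
    - [-0.546,-0.213,0,0,0,0,0.5]
    - [-0.546,-0.213,0,0,0,0,0.5]
    - [-0.546,-0.213,0,0,0,0,0.5]
    - [-0.546,-0.213,0,0,0,0,0.5]
    - [-0.546,-0.213,0,0,0,0,0.5]
    - [-0.546,-0.213,0,0,0,0,0.5]

```text
time: 13.8
tcp_pos: [0.4557, -0.2883, 0.2986]
ee_rot: [0.719, 0.695, 0.001, 0.0]
contact_force: [0.7, -0.2, -0.7]
gripper_width: 0.0423
```

```bash
echo '{"L1":[0.649,0.2034,0.02],"L2":[0.651,0.115,0.02],"R":[0.465,-0.2672,-0.035]}' > poses.json; python3 look.py 11 L1,L2; python3 -c "
from plan import *
plan([(.4541,-.2908,.187,87.88,.5)])"
```

```text
L1 top [0.6501 0.2027 0.0281] deg 1.6 iou 0.964
L1 side [ 0.6489  0.2037 -0.0446] deg -2.6 iou 0.189
L1 both [0.6497 0.2027 0.0287] deg 1.6 iou 0.576
L2 top [0.649  0.1129 0.0126] deg 0.7 iou 0.948
L2 side [0.6479 0.1142 0.0159] deg 0.9 iou 0.15
L2 both [0.6484 0.113  0.0151] deg 0.9 iou 0.549
t 13.9 tcp [ 0.4554 -0.2885  0.2983] yaw 88.13 F [-0.2  0.3 -1.7] w 0.0429
[-0.0062, -0.0034, 0.2783, 0.0005, -0.0003, 0.0014, 0.5]
```

View pics/side11.png

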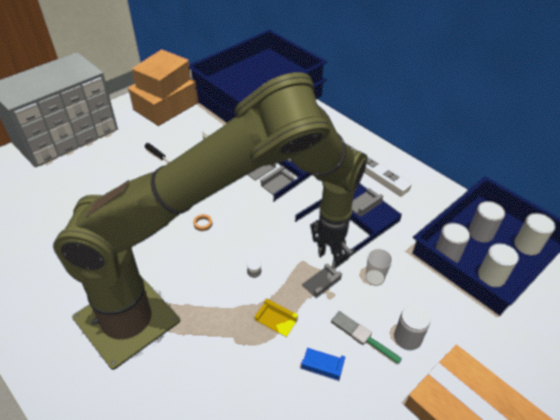

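View pics/top11.png

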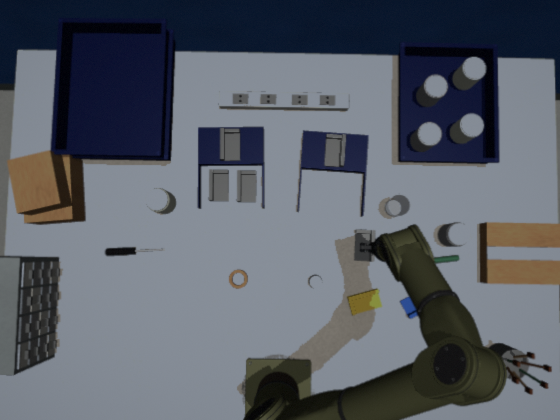

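Both left-hand brackets lie inside the left bay, at top-view (219,186) and (247,186). The gripper now hangs over the grey right-hand bracket at (364,245). Lowering and closing.

>>> send_rows:
  deltas:
    - [0,0,0.1,0,0,0,0.5]
    - [0,0,0.2,0,0,0,0.5]
    - [0,0,0.25,0,0,0,0.5]
    - [0,0,0.2825,0,0,0,0.5]
    - [0,0,0.2825,0,0,0,0.7]
    - [0,0,0.2825,0,0,0,0.8]
    - [0,0,0.2825,0,0,0,1]
    - [0,0,0.2825,0,0,0,1]
    - [0,0,0.2825,0,0,0,1]
    - [0,0,0.2825,0,0,0,1]

```text
time: 14.9
tcp_pos: [0.4546, -0.2906, 0.1861]
ee_rot: [0.72, 0.694, 0.001, 0.001]
contact_force: [-0.4, 0.0, 7.0]
gripper_width: 0.0104
```

Run:
```python
from plan import *
B=[.6344,-.157,-.053]; c,s=np.cos(B[2]),np.sin(B[2])
def bw(x,y): return [B[0]+c*x-s*y,B[1]+s*x+c*y,B[2]]
pre=bw(-.17,0); fin=bw(.003,0)
gp=grip(pre,-.01,-.024); gf=grip(fin,-.01,-.024); print(pre,fin,gp,gf)
planc((.4541,-.2908,.187,87.88),[(gp[0],gp[1],.187,gp[2],1)])
planc((gp[0],gp[1],.187,gp[2]),[(gf[0],gf[1],.187,gp[2],1)])
i=get_image('side');save(i,'side12')
cv2.imwrite('pics/c12.png',cv2.resize(i['pixels'][210:310,270:390,::-1],None,fx=5,fy=5,interpolation=2))
```

```text
[np.float64(0.46463870911432587), np.float64(-0.14799421758926268), -0.053] [np.float64(0.6373957874862177), np.float64(-0.15715892557195418), -0.053] (np.float64(0.4533813462512998), np.float64(-0.17143076557249093), np.float64(86.96332368580664)) (np.float64(0.6261384246231917), np.float64(-0.18059547355518243), np.float64(86.96332368580664))
t 14.9 tcp [ 0.4546 -0.2906  0.1861] F [-0.4  0.   7. ] w 0.0104
[0.2982, -0.0128, 0.0, 0.0, 0.0, 0.0051, 1.0]
t 14.9 tcp [ 0.4546 -0.2906  0.1861] F [-0.4  0.   7. ] w 0.0104
[0.0, 0.4325, 0.0, 0.0, 0.0, 0.0, 1.0]
```

View pics/c12.png

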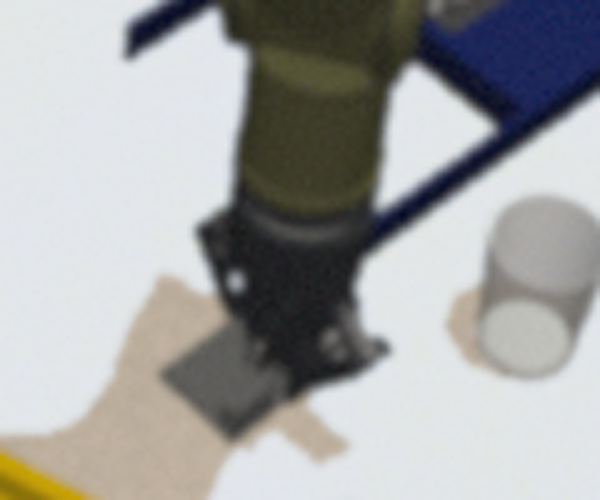

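>>> send_rows:
  deltas:
    - [0.03,-0.002,0,0,0,0.001,1]
    - [0.07,-0.004,0,0,0,0.002,1]
    - [0.115,-0.006,0,0,0,0.003,1]
    - [0.16,-0.008,0,0,0,0.004,1]
    - [0.205,-0.01,0,0,0,0.005,1]
    - [0.25,-0.012,0,0,0,0.005,1]
    - [0.28,-0.013,0,0,0,0.005,1]
    - [0.298,-0.013,0,0,0,0.005,1]
    - [0.298,-0.013,0,0,0,0.005,1]
    - [0.298,-0.013,0,0,0,0.005,1]

```text
time: 15.95
tcp_pos: [0.4539, -0.1707, 0.1861]
ee_rot: [0.725, 0.689, 0.001, 0.001]
contact_force: [-0.8, 1.4, 8.5]
gripper_width: 0.0105
```

Run:
```python
from plan import *
plan([])
i=get_image('side');t=get_image('top');save(i,'side13')
cv2.imwrite('pics/c13.png',np.hstack([cv2.resize(i['pixels'][170:290,230:350,::-1],None,fx=3.3,fy=3.3,interpolation=2),cv2.resize(t['pixels'][160:280,280:400,::-1],None,fx=3.3,fy=3.3,interpolation=2)]))
```

```text
t 15.95 tcp [ 0.4539 -0.1707  0.1861] yaw 87.05 F [-0.8  1.4  8.5] w 0.0105
```

View pics/c13.png

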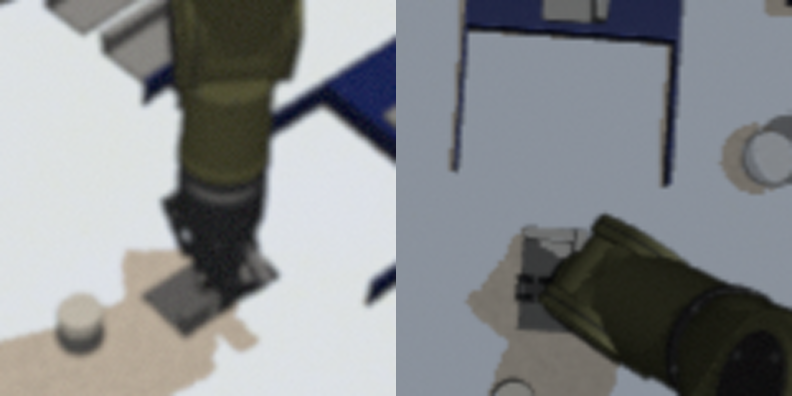

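The bracket stands square before the mouth of the right bay, and the glue pot has not been touched. Sliding it in.

>>> send_rows:
  deltas:
    - [0,0.03,0,0,0,0,1]
    - [0,0.08,0,0,0,0,1]
    - [0,0.13,0,0,0,0,1]
    - [0,0.18,0,0,0,0,1]
    - [0,0.24,0,0,0,0,1]
    - [0,0.3,0,0,0,0,1]
    - [0,0.35,0,0,0,0,1]
    - [0,0.4,0,0,0,0,1]
    - [0,0.432,0,0,0,0,1]
    - [0,0.432,0,0,0,0,1]

```text
time: 17.05
tcp_pos: [0.6278, -0.1804, 0.1862]
ee_rot: [0.726, 0.688, 0.002, 0.002]
contact_force: [2.9, 0.5, 4.0]
gripper_width: 0.0104
```

>>> send_rows:
  deltas:
    - [0,0,0,0,0,0,1]
    - [0,0,0,0,0,0,0.75]
    - [0,0,0,0,0,0,0.65]
    - [0,0,0,0,0,0,0.65]
    - [0,0,-0.03,0,0,0,0.65]
    - [0,0,-0.08,0,0,0,0.65]
    - [0,0,-0.18,0,0,0,0.6]
    - [0,0,-0.3,0,0,0,0.5]
    - [0,0,-0.4,0,0,0,0.5]
    - [0,0,-0.4,0,0,0,0.5]

```text
time: 18.05
tcp_pos: [0.6279, -0.1793, 0.3534]
ee_rot: [0.725, 0.688, 0.005, 0.005]
contact_force: [0.8, 0.0, -0.3]
gripper_width: 0.0425
```

>>> send_rows:
  deltas:
    - [0,-0.6,0,0,0,0,0.5]
    - [0,-0.6,0,0,0,0,0.5]
    - [0,-0.6,0,0,0,0,0.5]
    - [0,-0.6,0,0,0,0,0.5]
    - [-0.6,-0.5,-0.1,0,0,0,0.5]
    - [-0.6,-0.5,-0.1,0,0,0,0.5]
    - [-0.6,-0.5,-0.1,0,0,0,0.5]
    - [-0.6,-0.5,-0.1,0,0,0,0.5]
    - [-0.6,-0.5,-0.1,0,0,0,0.5]
    - [-0.6,-0.5,-0.1,0,0,0,0.5]

```text
time: 19.05
tcp_pos: [0.4113, -0.4164, 0.3857]
ee_rot: [0.729, 0.684, -0.001, 0.002]
contact_force: [-0.6, 0.9, -0.1]
gripper_width: 0.0427
```

```bash
echo '{"L1":[0.649,0.2034,0.02],"L2":[0.651,0.115,0.02],"R":[0.637,-0.157,-0.053]}' > poses.json; python3 look.py 14; python3 -c "
from plan import *
plan([])"
```

```text
L1 top [0.6501 0.2027 0.0281] deg 1.6 iou 0.964
L1 side [ 0.6592  0.1021 -0.4238] deg -24.3 iou 0.279
L1 both [0.649  0.2027 0.0281] deg 1.6 iou 0.511
L2 top [0.649  0.1132 0.021 ] deg 1.2 iou 0.951
L2 side [ 0.6558  0.1051 -0.3835] deg -22.0 iou 0.246
L2 both [0.6484 0.113  0.0165] deg 0.9 iou 0.594
R top [ 0.6386 -0.1577 -0.0344] deg -2.0 iou 0.95
R side [ 0.6388 -0.1592 -0.0405] deg -2.3 iou 0.139
R both [ 0.6388 -0.158  -0.0392] deg -2.2 iou 0.544
t 19.15 tcp [ 0.4129 -0.4101  0.3854] yaw 86.87 F [-0.   0.5  0. ] w 0.0428
```

View pics/side14.png

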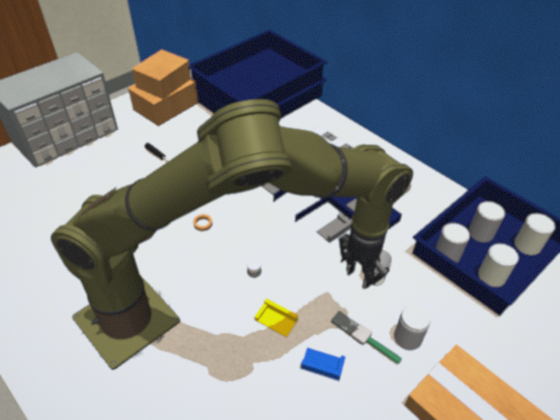

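View pics/top14.png

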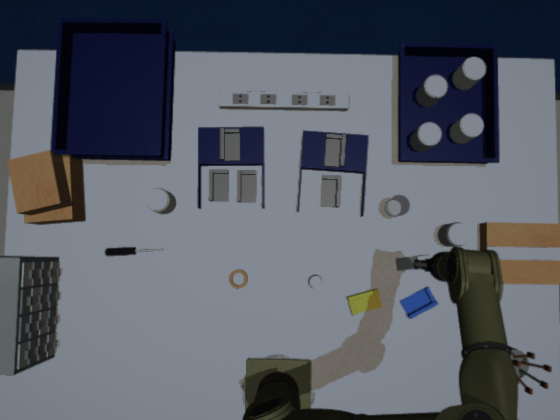

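>>> send_rows:
  deltas:
    - [0,0,0,0,0,0,0.5]
    - [0,0,0,0,0,0,0.5]
    - [0,0,0,0,0,0,0.5]

```text
time: 19.45
tcp_pos: [0.4139, -0.4082, 0.3851]
ee_rot: [0.724, 0.689, -0.0, -0.0]
contact_force: [-0.0, 0.6, -0.3]
gripper_width: 0.0431
```

```bash
python3 -c "
from h import *
a=get_image('top');b=cv2.cvtColor(cv2.imread('pics/top0.png'),cv2.COLOR_BGR2RGB)
d=(cv2.absdiff(cv2.GaussianBlur(a['pixels'],(5,5),0),cv2.GaussianBlur(b,(5,5),0)).max(-1)>25)
for n,(u,v) in dict(tape=(238,278),glue=(315,281),yellow=(365,301),blue=(418,302),beaker=(391,207),tin=(158,200),can=(455,234),screw=(135,251)).items(): print(n,d[v-12:v+13,u-15:u+16].sum())
print(finish_job())"
```

```text
tape 0
glue 0
yellow 314
blue 0
beaker 0
tin 0
can 16
screw 0
the job is handed in; nothing more can be done
None
```

I slid all three grey brackets flat along the bench into their matching bays, holding each lightly by its wall and never lifting it. The job was handed in at about 19.5 s with the arm clear of everything.

- **Left bay:** both left-hand brackets are inside. Their fitted top-view positions are (0.650, 0.203) and (0.649, 0.113), each within about 1 degree of the bay's direction.
- **Right bay:** the right-hand bracket is inside, at (0.639, -0.158).
- **Clearance:** in the top view every bracket lies at least 15 mm inside the bay edges, and the outlines match a bracket lying flat (95–96% overlap).
- **Forces:** the largest wrist force read between moves was about 9 N.

**Checks that did not fully agree:**
- The arm and the bays hid or ran into the brackets in the final side view, so the side fits were poor (14–28% overlap). I relied on the top view for the final positions.
- A before/after comparison showed no change at the tape roll, glue pot, blue look-alike, beaker, paint tin or screwdriver.
- It did show changes at the yellow look-alike and a few pixels at the steel can. The arm's shadow covers the yellow piece and the arm stands beside the can. Both are in their original places in the pictures, and the gripper never went near either at bench height.
- The paint brush was partly hidden by the arm at the end, so the last comparison left it out. In the last side view it is where it started.

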